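# Egg cup into the steamer colander, lift it off the drainer and hold it level

## Task

The white egg cup and the steel steamer colander are dry and leave the drainer together: stand the egg cup upright on the floor of the colander, setting it down gently and letting it go, then lift the colander by the grip on its centre post. Hold it in the air, a good ten centimetres clear of the draining board, truly level (not at the board's slope) and still, with the egg cup standing in it, so that I can take it from you: finish while holding it like that. Nothing else may help to carry it, and leave the other things where they stand.

Things in the scene. Friction and masses are not known exactly. Their poses are not given: they have to be found in the camera images.
- board: fixed aluminium draining board, 380 mm (x) by 600 mm (y); slopes 0.087 rad (5 deg) down to its own -y edge, at the sink. Origin: centre of the plane of the rib tops, on which things stand, 51 mm above the counter; x level, y up the slope, z square to the board. Rims 12 mm high. A clip on the +x rim holds a fixed bottle brush along y, up to 70 mm above the ribs, 47 mm thick.
- colander: loose stainless steamer colander, about 0.45 kg, on three 10 mm feet on the board. Origin: centre, underside of the feet; z is its axis. Flat inner floor 14 mm above the origin, 100 mm inner radius; wall flares to a 240 mm rim 63 mm up. In the middle a 12 mm round post carries a black T grip, rigid with the bowl. Balance point when empty: on the axis, about 20 mm up.
- colander_grip (a point): centre of the colander's black grip, 85 mm above the colander's origin on its axis. The grip is a flat-sided bar 60 mm long (colander x), 14 mm thick (colander y) and 26 mm high (72 to 98 mm above the origin). Axes as the colander's.
- egg_cup: loose white ceramic egg cup, 65 mm high, about 70 g, standing upright. Origin: centre of its foot's underside, z up its axis; round, so its yaw does not matter. Foot 42 mm across, narrow stem 16 mm across, bowl 47 mm across with straight sides from 42 mm to 65 mm above the origin; wall 3.5 mm.
- ramekin: bystander: white ceramic ramekin, low and wide, 69 mm across, 34 mm high. Origin: centre of its underside.
- mortar: bystander: short wooden mortar, 90 mm across, 72 mm high. Origin: centre of its underside.
- cups: bystander: two purple plastic cups, one nested in the other, 76 mm across at the rim, 112 mm high. Origin: centre of the underside.
- mug: bystander on the counter: white mug, 80 mm across plus its handle, 95 mm high. Origin: centre of its underside.
There are look-alikes about, which are no part of the job. Leave any green or red look-alike of the egg_cup alone.

How it is judged:
On the way, in this order (a step that is already met when the one before it is completed fails the run):
1. the egg cup stands upright on the floor of the colander, let go, the colander still on the board (horizontal distance between egg_cup and colander below 0.09 m and z of egg_cup in the frame of colander between 0.006 and 0.024 m and angle between the z axis of egg_cup and the z axis of colander, either way round below 0.15 rad and contact force between egg_cup and the fingers below 0.05 N and contact force between colander and board above 0.5 N and linear speed of egg_cup below 0.03 m/s), for 0.3 s.
2. the colander is lifted clear of the board with the egg cup in it (horizontal distance between egg_cup and colander below 0.09 m and z of egg_cup in the frame of colander between 0.006 and 0.024 m and angle between the z axis of egg_cup and the z axis of colander, either way round below 0.15 rad and z of colander in the frame of board above 0.08 m and contact force between colander and board below 0.02 N and contact force between colander and the fingers above 1 N), for 0.3 s.
At the end, for the whole second after the job is handed in: fingers hold the colander still (20 mm/s), feet 80 mm or more above the board, axis within 0.05 rad of vertical, touching nothing else but the egg cup, which stands on its floor (within 0.15 rad of its axis) untouched by the fingers; other things within 30 mm of their places (all of step 2 and angle between colander's own z axis and vertical below 0.05 rad and linear speed of colander below 0.02 m/s and angular speed of colander below 0.1 rad/s and linear speed of egg_cup below 0.03 m/s and contact force between egg_cup and the fingers below 0.05 N and contact force between colander and cups below 0.02 N and contact force between colander and mortar below 0.02 N and contact force between colander and ramekin below 0.02 N and contact force between colander and mug below 0.02 N and distance of each of cups, mortar, ramekin, mug from where it was at the start of the episode below 0.03 m); the arm keeps its last pose, push and grip.
It fails at once if the egg cup is dropped or thrown about (faster than 0.4 m/s while the fingers hold neither it nor the colander) (contact force between each of egg_cup, colander and the fingers below 0.05 N and linear speed of egg_cup above 0.4 m/s).
It fails at once if the egg cup is tipped over (angle between egg_cup's own z axis and vertical above 0.7 rad).
It fails at once if one of the other things is pushed away or knocked over (distance of any of cups, mortar, ramekin, mug from where it was at the start of the episode above 0.03 m or angle between any of cups, mortar, ramekin, mug's own z axis and vertical above 0.4 rad).
It also fails if it takes over 54 s, if anything falls off the work surface, if the arm or the gripper's body presses on something with over 40 N, if the wrist force passes 120 N, or if a joint passes its speed limit or range.

## Robot

A 7-joint arm with a two-finger parallel gripper is mounted at the origin on the work surface. World frame = base frame: x ahead of the robot, y to its left, z up, the work surface at z = 0. Lengths are in m, angles in rad, forces in N, time in s.
With the tool pointing down it reaches from about 0.4 to 0.85 m from the base axis. Payload 10.4 kg.
Tool frame: the origin (TCP) lies at the very end of the fingers, on their centre line; the grasp point (between the pads) lies 19 mm behind it (r.pinch_z is the distance from the TCP to the grasp point, in m); z points along the fingers, y is the line along which they close (so a half turn about z gives the same grasp; the last joint's range is limited). The gripper opens to 87 mm and grips with 3 to 60 N. Pads are 19 mm wide; open, the fingers measure 117 mm over their backs; the gripper's body (75 mm by 190 mm) begins 51 mm behind the grasp point.
Start: joints at [-1.24, 0.332, -0.065, 1.46, 0.022, 1.35, -0.088], TCP at [0.217, 0.586, 0.223] pointing down, gripper open.
Joint ranges: [-2.6, 2.6], [-0.5, 2.12], [-1.47, 1.34], [0.16, 2.42], [-1.27, 4.41], [0.06, 2.06], [-2.6, 2.6]. Speed limits (rad/s): [2.22, 2.22, 2.79, 2.79, 3.14, 3.14, 3.14].

## Interface

Orientations are given as a unit quaternion [x, y, z, w].
In Python, from bench import r, camera gives the robot as it stands. The module is installed in compiled form; this text tells all that it offers.
- The arm moves only by the shell command python3 -m pendant 'ROWS' [FORCE]. ROWS is JSON, a list of rows, each an object with "dp": the shift along the tool's x, y, z as a fraction of full scale, a list of three; "rotation": the turn, a rotation vector about the tool's x, y, z as a fraction of full scale, a list of three; "jaw": the opening, from 0 (shut) to 1 (fully open). A call has 1 to 8 rows; each row is the pose to reach, as a shift and turn from the pose commanded when the call began, along the tool's axes at that moment, turning the shorter way round; what a row does not reach only later rows make up. Full scale, the value 1, is 0.15 m for a shift and 2 pi rad for a turn. A row lasts 1/8 s, in which the tool goes at most 62.5 mm and 10.7 degrees, less where a joint would pass 70% of its speed; a pose out of reach is approached as far as the arm can. A call with a number of a shift or a turn outside -1 to 1 is refused whole. A call with a gripper value outside its range is refused whole. The fingers move at their own pace and stop on an object; FORCE is the grip in N (left out, the last holds). Time passes only in rows, so rows that repeat a pose let the fingers close. It gives the time, the measured TCP pose, the force, the opening and the grip force at its end, in the units of the state.
- r.read_state(): the state, without advancing time (a new reading comes with each control period).
- camera(name): name is "scene" or "top" or "wrist"; returns a dict with "image" (400x640x3 uint8, red, green, blue), "z_map" (400x640 float32, m along the optical axis (not along the pixel's ray), 0 where there is no reading), "mtx" (3x3 intrinsics, pixels), "T" (4x4, takes a point from camera to world coordinates). Camera axes: x right, y down, z forward; pixel columns grow to the right and rows downward; lengths in m; the calibration is good to about 2 mm. A picture is of the moment at which its call begins.
- r.close_job(): hands the job in; it is judged then, once.
The state is a dict: "time": time; "joint_positions": joint angles; "joint_vel": joint speeds; "joint_torque": joint torques, N m; "ee_pos": TCP position; "eef_rot": TCP orientation; "ft_force": force on the tool from outside, world axes, zero at the start; "torque": the same for the moment, N m; "width": finger opening in m; "grip_force": force on a finger pad.
Only numpy, scipy, OpenCV 4.12 (cv2) and the standard library are available. Lean on these libraries where they do the work, as an engineer would, in place of code of your own. Each camera call takes 0.05 s, during which the arm holds its last target. There are 200 camera calls.

## Working session

There is one attempt and no reset: what is moved stays moved. The work goes in short steps, Python scripts to look and compute and a shell command to move; the robot and the scene stay as the last step left them, time stands still between calls to the robot, and variables do not carry over. Pictures are saved under pics/ and viewed, at most 10 in all, crops included, and the job is handed in when it is done.

```bash
mkdir -p pics; python3 - <<'E'
from bench import r,camera
import cv2,numpy as np
for n in("scene","top"):
    c=camera(n); cv2.imwrite(f"pics/{n}0.png",c["image"][...,::-1]); np.savez(f"{n}0.npz",**c)
    print(n,c["mtx"].round(1).tolist(),c["T"].round(3).tolist())
s=r.read_state(); print({k:np.round(v,3) for k,v in s.items()}, r.pinch_z)
E
```

```text
scene [[501.8, 0.0, 316.0], [0.0, 501.8, 198.6], [0.0, 0.0, 1.0]] [[0.383, 0.536, -0.752, 1.397], [0.924, -0.234, 0.304, -0.204], [-0.013, -0.811, -0.584, 0.816], [0.0, 0.0, 0.0, 1.0]]
top [[383.2, 0.0, 319.6], [0.0, 383.2, 199.1], [0.0, 0.0, 1.0]] [[-0.029, -0.985, 0.168, 0.371], [-0.999, 0.025, -0.026, 0.184], [0.022, -0.169, -0.985, 0.927], [0.0, 0.0, 0.0, 1.0]]
{'time': np.float64(0.1), 'joint_positions': array([-1.24 ,  0.333, -0.065,  1.461,  0.022,  1.35 , -0.089]), 'joint_vel': array([-0.001, -0.002, -0.001, -0.001, -0.002, -0.   ,  0.001]), 'joint_torque': array([ 2.0000e-03, -6.2454e+01,  2.5000e-02, -3.9072e+01, -6.1000e-02,
        3.6000e-02,  0.0000e+00]), 'ee_pos': array([0.216, 0.586, 0.222]), 'eef_rot': array([ 0.176,  0.984, -0.001, -0.   ]), 'ft_force': array([-0.297,  0.351, -0.339]), 'torque': array([0.013, 0.026, 0.005]), 'grip_force': np.float64(0.0), 'width': np.float64(0.087)} 0.0187
```

View pics/scene0.png

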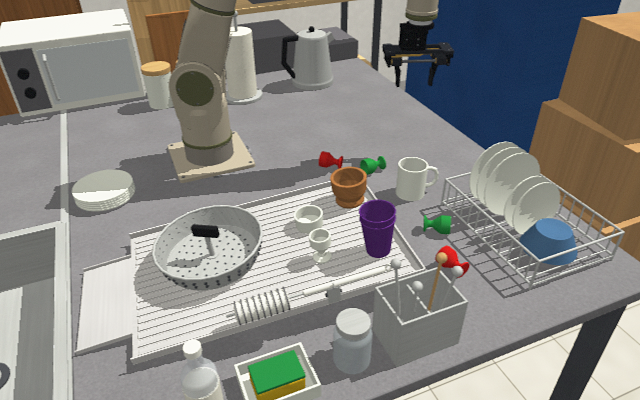

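View pics/top0.png

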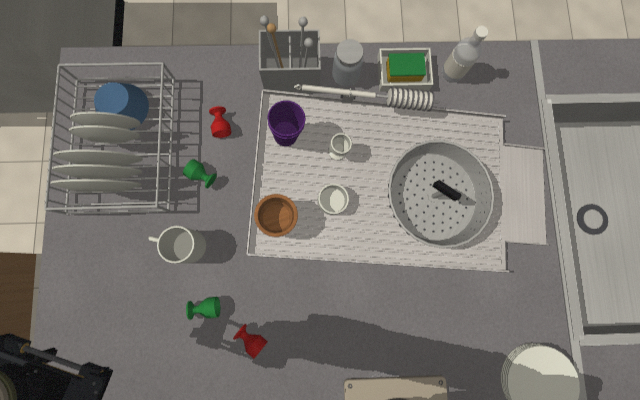

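Scene image: the white egg cup (foot, stem, bowl) is at scene (320,243) / top (341,146). The low, wide ramekin is at scene (308,217) / top (334,199), and the mug is on the counter. The red and green look-alikes lie on the counter. The colander is at top (441,195) with its black grip at (447,190). I'll confirm the egg cup in a crop and measure.

```bash
cat > h.py <<'E'
import numpy as np,cv2
def cloud(c):
    z=c["z_map"]; v,u=np.indices(z.shape); K=c["mtx"]
    p=np.stack([(u-K[0,2])/K[0,0]*z,(v-K[1,2])/K[1,1]*z,z],-1)
    p=p@c["T"][:3,:3].T+c["T"][:3,3]; p[z==0]=np.nan; return p
def plane(P):
    for _ in range(6):
        A=np.c_[P[:,:2],np.ones(len(P))]; k=np.linalg.lstsq(A,P[:,2],rcond=None)[0]
        e=P[:,2]-A@k; P=P[abs(e)<max(.002,1.5*e.std())]
    return k,e.std()
def circ(P):
    for _ in range(5):
        A=np.c_[2*P,np.ones(len(P))]; k=np.linalg.lstsq(A,(P**2).sum(1),rcond=None)[0]
        R=np.sqrt(k[2]+k[:2]@k[:2]); e=np.hypot(*(P-k[:2]).T)-R; P=P[abs(e)<max(.002,2*e.std())]
    return k[:2],R,len(P)
def win(p,u0,u1,v0,v1): 
    q=p[v0:v1,u0:u1].reshape(-1,3); return q[~np.isnan(q[:,0])]
E
python3 - <<'E'
import numpy as np,cv2
from h import *
t=dict(np.load("top0.npz")); s=dict(np.load("scene0.npz")); p=cloud(t); q=cloud(s)
B=win(p,300,500,230,262); B=np.r_[B,win(p,350,385,110,230),win(p,300,330,100,180)]
k,e=plane(B); n=np.array([-k[0],-k[1],1]);n/=np.linalg.norm(n)
print("board plane",k,e,"tilt",np.arccos(n[2]),"n",n)
def h(P): return P[:,2]-(P[:,:2]@k[:2]+k[2])
for nm,C in(("top",p),("scene",q)):
    w=win(p,322,362,125,166) if nm=="top" else win(q,300,340,224,268)
    hh=h(w); g=w[(hh>.058)&(hh<.072)]; print(nm,"cup max h",hh.max(),len(g),circ(g[:,:2]) if len(g)>8 else 0, (g.min(0)+g.max(0))/2)
    w=win(p,380,502,135,253) if nm=="top" else win(q,145,270,198,295)
    hh=h(w); g=w[(hh>.056)&(hh<.07)]; print(nm,"colander rim",len(g),circ(g[:,:2]),g.mean(0))
    im=(t if nm=="top" else s)["image"]
    m=(im.max(2)<55); b=(p[170:215,420:475],m[170:215,420:475]) if nm=="top" else (q[215:245,180:230],m[215:245,180:230])
    P=b[0][b[1]]; P=P[~np.isnan(P[:,0])]; P=P[h(P)>.065]; top=P[h(P)>h(P).max()-.008]
    print(nm,"grip n",len(P),P.mean(0),"hmax",h(P).max(),"top n",len(top),cv2.minAreaRect((top[:,:2]*1000).astype(np.float32)))
    for o,(a) in {"ramekin":(312,356,180,220),"mortar":(250,302,192,240),"cups":(262,310,98,148)}.items():
        if nm=="top":
            w=win(p,*a);w=w[h(w)>.025];print(o,(w.min(0)+w.max(0))/2,np.ptp(w,axis=0),h(w).max())
    if nm=="top":
        w=win(p,290,440,80,112); w=w[h(w)>.03]; print("brush",w.min(0),w.max(0),h(w).max())
im=t["image"][120:220,290:370]; cv2.imwrite("pics/crop1.png",np.hstack([cv2.resize(im,(400,500)),cv2.resize(s["image"][195:275,285:349],(400,500))])[...,::-1])
E
```

```text
board plane [0.00845593 0.08586857 0.04401539] 0.0010859979139530812 tilt 0.08607074068320632 n [-0.00842463 -0.0855507   0.9962982 ]
top cup max h 0.0690568523128241 131 (array([0.6300741 , 0.11245848]), np.float64(0.02146631391744919), 125) [0.63072263 0.1128142  0.12215629]
top colander rim 1063 (array([ 0.51947385, -0.10705636]), np.float64(0.11745715831817179), 1003) [ 0.52043949 -0.11618296  0.10063109]
top grip n 248 [ 0.51897086 -0.1074787   0.13423519] hmax 0.10160608277130379 top n 178 ((519.3551635742188, -109.97544860839844), (58.49003982543945, 14.060386657714844), 53.466732025146484)
ramekin [0.5137659  0.13169303 0.09169454] [0.06647238 0.06684807 0.01496067] 0.038487008512064325
mortar [0.47477277 0.25426573 0.12143005] [0.08772731 0.08784538 0.0563927 ] 0.0778882799703517
cups [0.66789062 0.22756664 0.14011101] [0.07623935 0.07724855 0.09451264] 0.11583529895472255
brush [ 0.68411632 -0.12285252  0.07651374] [0.77334284 0.22104606 0.18255452] 0.1146207019331238
scene cup max h 0.07124317932635049 183 (array([0.63468016, 0.10930744]), np.float64(0.02123449195380542), 160) [0.63362048 0.10975546 0.12289164]
scene colander rim 1062 (array([ 0.52405375, -0.11073112]), np.float64(0.1177371351226538), 918) [ 0.5216568  -0.11235004  0.10128853]
scene grip n 283 [ 0.52826826 -0.11215854  0.13055623] hmax 0.10285925538139834 top n 125 ((525.906494140625, -114.13964080810547), (56.78742980957031, 15.643759727478027), 55.303428649902344)
```

View pics/crop1.png

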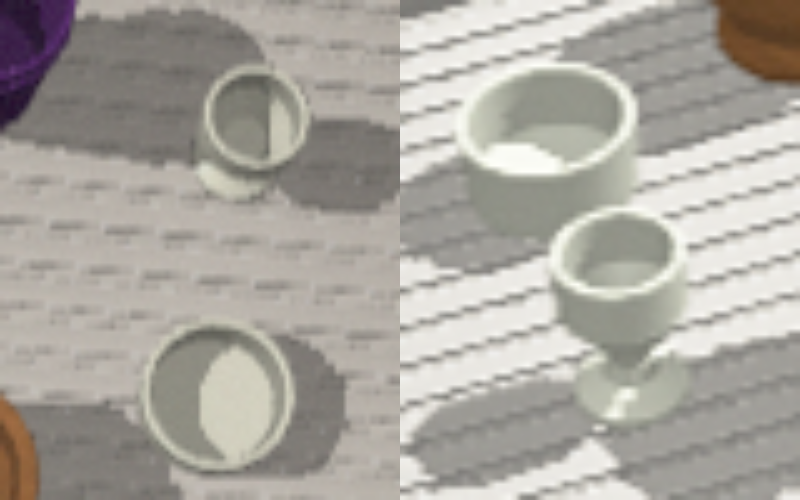

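The crop confirms it: the white egg cup with foot and stem is at top (341,146), and the wide one without a stem is the ramekin. Next, a move planner that works out the distances.

```bash
cat >> h.py <<'E'
from scipy.spatial.transform import Rotation as Ro
K=np.array([.00846,.08587,.0475]); n=np.array([-K[0],-K[1],1]);n/=np.linalg.norm(n)
def rib(x,y): return K[:2]@[x,y]+K[2]
YAW=np.deg2rad(54.4)
def Rt(axis=n,yaw=YAW):
    z=-np.array(axis,float); y=np.array([np.sin(yaw),-np.cos(yaw),0]); y-=y@z*z; y/=np.linalg.norm(y)
    return np.c_[np.cross(y,z),y,z]
def plan(s,P,R=None):
    T=Ro.from_quat(s["eef_rot"]); d=T.inv().apply(np.array(P)-s["ee_pos"])/.15
    w=(T.inv()*Ro.from_matrix(R)).as_rotvec()/2/np.pi if R is not None else np.zeros(3)
    print("t",round(float(s["time"]),2),"pos",np.round(s["ee_pos"],4),"dp",d.round(3),"rot",w.round(4),"deg",np.round(np.linalg.norm(w)*360,1),"w",round(float(s["width"]),4),"g",np.round(s["grip_force"],1),"F",np.round(s["ft_force"],1))
C=np.array([.6324,.1109]); cupbase=np.array([*C,rib(*C)+.065])-.065*n   # rim centre -> foot
cup=lambda h: cupbase+h*n
E
python3 - <<'E'
from h import *
from bench import r
t=dict(np.load("top0.npz")); p=cloud(t)
w=win(p,290,440,80,112); w=w[(w[:,1]>.03)&(w[:,1]<.19)&(w[:,0]>.69)]; hh=w[:,2]-w[:,:2]@K[:2]-K[2]; w=w[hh>.03]; print("handle x",w[:,0].min(),hh.max())
print(cupbase,cup(.034),Rt())
s=r.read_state(); P=cup(.034)+.13*n
plan(s,P,Rt()); plan(s,s["ee_pos"]+(P-s["ee_pos"])*.35)
E
```

```text
handle x 0.7455356596814342 0.05285138145331335
[0.63294786 0.11646089 0.06261371] [0.63266129 0.11355212 0.09648785] [[ 0.58050361  0.81421405  0.00842868]
 [ 0.81083887 -0.57898287  0.08555211]
 [ 0.07453779 -0.04282901 -0.99629804]]
t 0.1 pos [0.2164 0.586  0.2219] dp [-3.713 -2.065 -0.025] rot [-0.0063  0.0148  0.2921] deg 105.3 w 0.0872 g 0.0 F [-0.3  0.4 -0.3]
t 0.1 pos [0.2164 0.586  0.2219] dp [-1.3   -0.723 -0.009] rot [0. 0. 0.] deg 0.0 w 0.0872 g 0.0 F [-0.3  0.4 -0.3]
```

```bash
python3 -m pendant '[{"dp":[-0.5,-0.28,-0.15],"rotation":[0,0,0.025],"jaw":1},{"dp":[-1,-0.56,-0.3],"rotation":[0,0,0.05],"jaw":1},{"dp":[-1,-0.56,-0.3],"rotation":[0,0,0.075],"jaw":1},{"dp":[-1,-0.56,-0.3],"rotation":[0,0,0.1],"jaw":1}]'
python3 - <<'E'
from h import *
from bench import r
plan(r.read_state(),cup(.034)+.13*n,Rt())
E
```

```text
time: 0.6
ee_pos: [0.3322, 0.4522, 0.2689]
eef_rot: [0.477, 0.879, 0.001, 0.001]
ft_force: [-0.8, 0.7, -0.8]
width: 0.087
grip_force: 0.0
t 0.6 pos [0.3322 0.4522 0.2689] dp [-3.042  0.403  0.289] rot [-0.0007  0.0143  0.1902] deg 68.7 w 0.087 g 0.0 F [-0.8  0.7 -0.8]
```

```bash
python3 -m pendant '[{"dp":[-0.4,0.05,0],"rotation":[0,0,0],"jaw":1},{"dp":[-0.8,0.11,0],"rotation":[0,0,0],"jaw":1},{"dp":[-1,0.13,0],"rotation":[0,0,0],"jaw":1}]' >/dev/null
python3 -m pendant '[{"dp":[-0.4,0.05,0],"rotation":[0,0,0],"jaw":1},{"dp":[-0.8,0.11,0],"rotation":[0,0,0],"jaw":1},{"dp":[-1,0.13,0],"rotation":[0,0,0],"jaw":1},{"dp":[-1,0.13,0],"rotation":[0,0,0],"jaw":1}]'
python3 - <<'E'
from h import *
from bench import r
plan(r.read_state(),cup(.034)+.13*n,Rt())
E
```

```text
time: 1.48
ee_pos: [0.5285, 0.2248, 0.2671]
eef_rot: [0.474, 0.881, -0.001, 0.0]
ft_force: [0.4, 0.9, -0.7]
width: 0.0873
grip_force: 0.0
t 1.48 pos [0.5285 0.2248 0.2671] dp [-1.059  0.124  0.275] rot [-0.0012  0.0147  0.1914] deg 69.1 w 0.0873 g 0.0 F [ 0.4  0.9 -0.7]
```

```bash
python3 -m pendant '[{"dp":[-0.3,0.04,0],"rotation":[0,0.002,0.025],"jaw":1},{"dp":[-0.6,0.08,0.1],"rotation":[0,0.004,0.05],"jaw":1},{"dp":[-0.9,0.12,0.2],"rotation":[0,0.006,0.075],"jaw":1},{"dp":[-1,0.12,0.27],"rotation":[0,0.008,0.1],"jaw":1},{"dp":[-1,0.12,0.27],"rotation":[0,0.01,0.125],"jaw":1},{"dp":[-1,0.12,0.27],"rotation":[0,0.012,0.15],"jaw":1},{"dp":[-1,0.12,0.27],"rotation":[-0.001,0.014,0.175],"jaw":1},{"dp":[-1,0.12,0.27],"rotation":[-0.001,0.015,0.192],"jaw":1}]' 
python3 - <<'E'
from h import *
from bench import r,camera
plan(r.read_state(),cup(.034)+.1*n,Rt())
c=camera("wrist"); cv2.imwrite("pics/w1.png",c["image"][...,::-1]); np.savez("w1.npz",**c)
a=(np.linalg.inv(c["T"])@[*cup(.065),1])[:3]; print("predicted rim px",(c["mtx"]@a/a[2])[:2])
E
```

```text
time: 2.48
ee_pos: [0.6248, 0.1143, 0.2266]
eef_rot: [0.889, 0.457, 0.023, -0.038]
ft_force: [-0.6, -0.4, 0.6]
width: 0.0872
grip_force: 0.0
t 2.48 pos [0.6248 0.1143 0.2266] dp [-0.039  0.084  0.197] rot [-0.0006 -0.0003 -0.0003] deg 0.3 w 0.0872 g 0.0 F [-0.6 -0.4  0.6]
predicted rim px [337.74592855 203.07755457]
```

View pics/w1.png

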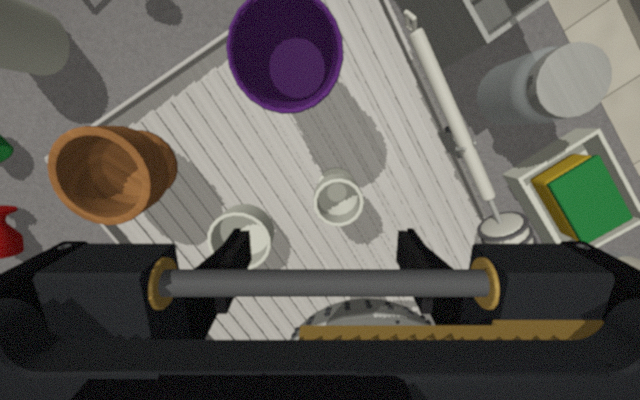

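The wrist view shows the egg cup rim at (338,202), matching the predicted (338,203). The ramekin at (240,238) is clear of the left finger. I'll descend and grip.

```bash
python3 -m pendant '[{"dp":[-0.04,0.08,0.1],"rotation":[0,0,0],"jaw":1},{"dp":[-0.04,0.08,0.35],"rotation":[0,0,0],"jaw":1},{"dp":[-0.04,0.08,0.6],"rotation":[0,0,0],"jaw":1},{"dp":[-0.04,0.08,0.78],"rotation":[0,0,0],"jaw":1},{"dp":[-0.04,0.08,0.86],"rotation":[0,0,0],"jaw":1},{"dp":[-0.04,0.08,0.86],"rotation":[0,0,0],"jaw":1}]' 12
python3 - <<'E'
from h import *
from bench import r,camera
plan(r.read_state(),cup(.034),Rt())
E
python3 -m pendant '[{"dp":[0,0,0],"rotation":[0,0,0],"jaw":0.65},{"dp":[0,0,0],"rotation":[0,0,0],"jaw":0.5},{"dp":[0,0,0],"rotation":[0,0,0],"jaw":0.4},{"dp":[0,0,0],"rotation":[0,0,0],"jaw":0.4},{"dp":[0,0,0],"rotation":[0,0,0],"jaw":0.4}]' 12
```

```text
time: 3.28
ee_pos: [0.6323, 0.1123, 0.0967]
eef_rot: [0.888, 0.458, 0.023, -0.038]
ft_force: [-0.9, -0.9, 0.7]
width: 0.0872
grip_force: 0.0
t 3.27 pos [0.6323 0.1123 0.0967] dp [ 0.008 -0.003  0.002] rot [-0.0006 -0.0001  0.0003] deg 0.2 w 0.0872 g 0.0 F [-0.9 -0.9  0.7]
time: 3.9
ee_pos: [0.6327, 0.1126, 0.0976]
eef_rot: [0.888, 0.458, 0.024, -0.038]
ft_force: [0.2, -0.4, 1.3]
width: 0.0461
grip_force: 12.0
```

```bash
cat >> h.py <<'E'
O=np.array([.5229,-.1036]); O=np.array([*O,rib(*O)]); X=Rt()[:,0]
place=lambda h: O+.062*X+(.014+.0345+h)*n
E
python3 -m pendant '[{"dp":[0,0,-0.1],"rotation":[0,0,0],"jaw":0.4},{"dp":[0,0,-0.25],"rotation":[0,0,0],"jaw":0.4},{"dp":[0,0,-0.45],"rotation":[0,0,0],"jaw":0.4},{"dp":[0,0,-0.65],"rotation":[0,0,0],"jaw":0.4},{"dp":[0,0,-0.75],"rotation":[0,0,0],"jaw":0.4},{"dp":[0,0,-0.8],"rotation":[0,0,0],"jaw":0.4},{"dp":[0,0,-0.8],"rotation":[0,0,0],"jaw":0.4}]'
python3 - <<'E'
from h import *
from bench import r
plan(r.read_state(),place(.11),Rt())
E
```

```text
time: 4.78
ee_pos: [0.6317, 0.102, 0.2168]
eef_rot: [0.888, 0.458, 0.023, -0.038]
ft_force: [0.8, -0.4, -1.5]
width: 0.046
grip_force: 12.0
t 4.78 pos [0.6317 0.102  0.2168] dp [-1.206  0.251 -0.028] rot [-0.0005 -0.0002  0.0002] deg 0.2 w 0.046 g 12.0 F [ 0.8 -0.4 -1.5]
```

```bash
python3 -m pendant '[{"dp":[-0.1,0.03,-0.03],"rotation":[0,0,0],"jaw":0.4},{"dp":[-0.25,0.06,-0.03],"rotation":[0,0,0],"jaw":0.4},{"dp":[-0.42,0.1,-0.03],"rotation":[0,0,0],"jaw":0.4},{"dp":[-0.6,0.15,-0.03],"rotation":[0,0,0],"jaw":0.4},{"dp":[-0.75,0.2,-0.03],"rotation":[0,0,0],"jaw":0.4},{"dp":[-0.88,0.25,-0.03],"rotation":[0,0,0],"jaw":0.4},{"dp":[-0.96,0.25,-0.03],"rotation":[0,0,0],"jaw":0.4},{"dp":[-1,0.25,-0.03],"rotation":[0,0,0],"jaw":0.4}]' >/dev/null
python3 -m pendant '[{"dp":[-0.1,0,0],"rotation":[0,0,0],"jaw":0.4},{"dp":[-0.2,0,0],"rotation":[0,0,0],"jaw":0.4},{"dp":[-0.2,0,0],"rotation":[0,0,0],"jaw":0.4},{"dp":[-0.2,0,0],"rotation":[0,0,0],"jaw":0.4}]'
python3 - <<'E'
from h import *
from bench import r,camera
plan(r.read_state(),place(.0),Rt())
c=camera("scene"); cv2.imwrite("pics/s2.png",cv2.resize(c["image"][120:320,120:380],(780,600))[...,::-1])
E
```

```text
time: 6.28
ee_pos: [0.5582, -0.0657, 0.2062]
eef_rot: [0.888, 0.458, 0.024, -0.038]
ft_force: [0.2, 0.2, -0.8]
width: 0.0453
grip_force: 12.0
t 6.28 pos [ 0.5582 -0.0657  0.2062] dp [-0.011  0.003  0.737] rot [-0.0004 -0.0003  0.0003] deg 0.2 w 0.0453 g 12.0 F [ 0.2  0.2 -0.8]
```

View pics/s2.png

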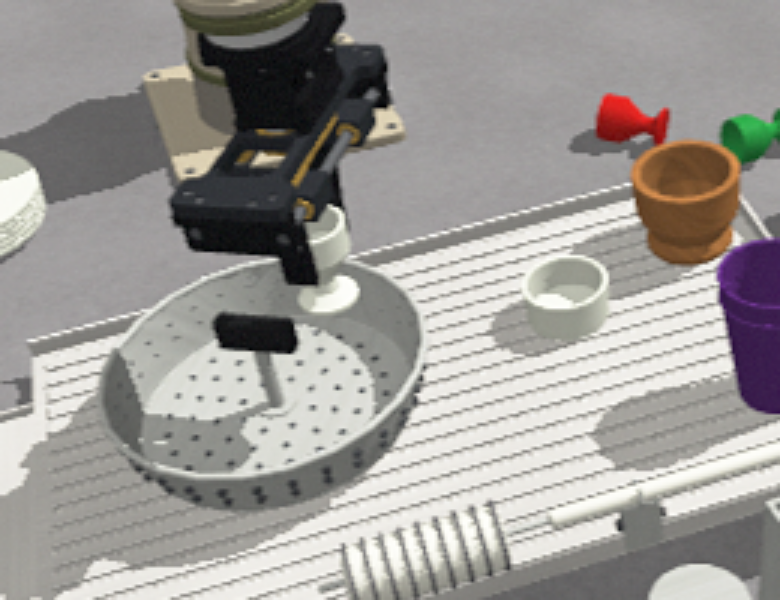

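The cup is held upright at crop (328,255), above the free floor beyond the bar's end at (297,333). I'll lower it gently.

```bash
python3 -m pendant '[{"dp":[-0.01,0,0.1],"rotation":[0,0,0],"jaw":0.4},{"dp":[-0.01,0,0.25],"rotation":[0,0,0],"jaw":0.4},{"dp":[-0.01,0,0.4],"rotation":[0,0,0],"jaw":0.4},{"dp":[-0.01,0,0.52],"rotation":[0,0,0],"jaw":0.4},{"dp":[-0.01,0,0.62],"rotation":[0,0,0],"jaw":0.4},{"dp":[-0.01,0,0.68],"rotation":[0,0,0],"jaw":0.4},{"dp":[-0.01,0,0.7],"rotation":[0,0,0],"jaw":0.4},{"dp":[-0.01,0,0.7],"rotation":[0,0,0],"jaw":0.4}]'
python3 -m pendant '[{"dp":[0,0,0.012],"rotation":[0,0,0],"jaw":0.4},{"dp":[0,0,0.012],"rotation":[0,0,0],"jaw":0.4}]'
python3 -m pendant '[{"dp":[0,0,0.012],"rotation":[0,0,0],"jaw":0.4},{"dp":[0,0,0.012],"rotation":[0,0,0],"jaw":0.4}]'
```

```text
time: 7.32
ee_pos: [0.5581, -0.0582, 0.1017]
eef_rot: [0.888, 0.458, 0.024, -0.038]
ft_force: [0.2, 1.0, -0.3]
width: 0.0456
grip_force: 12.0
time: 7.58
ee_pos: [0.558, -0.0579, 0.0998]
eef_rot: [0.888, 0.458, 0.024, -0.038]
ft_force: [-1.0, -0.4, -0.5]
width: 0.0458
grip_force: 12.0
time: 7.82
ee_pos: [0.5578, -0.0577, 0.0977]
eef_rot: [0.888, 0.458, 0.023, -0.038]
ft_force: [-0.1, 0.2, -0.9]
width: 0.0457
grip_force: 12.0
```

```bash
for i in 1; do python3 -m pendant '[{"dp":[0,0,0.007],"rotation":[0,0,0],"jaw":0.4},{"dp":[0,0,0.007],"rotation":[0,0,0],"jaw":0.4}]'; done | grep -E "ee_pos|ft"
python3 -m pendant '[{"dp":[0,0,0.007],"rotation":[0,0,0],"jaw":0.4},{"dp":[0,0,0.007],"rotation":[0,0,0],"jaw":0.4}]' | grep -E "ee_pos|ft"
python3 -m pendant '[{"dp":[0,0,0.007],"rotation":[0,0,0],"jaw":0.4},{"dp":[0,0,0.007],"rotation":[0,0,0],"jaw":0.4}]' | grep -E "ee_pos|ft"
```

```text
ee_pos: [0.5579, -0.0577, 0.0967]
ft_force: [0.0, -0.1, -0.3]
ee_pos: [0.5581, -0.0577, 0.0962]
ft_force: [-1.8, -0.8, 4.4]
ee_pos: [0.5586, -0.0574, 0.0959]
ft_force: [-3.3, 0.5, 11.0]
```

Contact (11 N). I'll ease off and release.

```bash
python3 -m pendant '[{"dp":[0,0,-0.006],"rotation":[0,0,0],"jaw":0.4},{"dp":[0,0,-0.008],"rotation":[0,0,0],"jaw":0.4},{"dp":[0,0,-0.008],"rotation":[0,0,0],"jaw":0.55},{"dp":[0,0,-0.008],"rotation":[0,0,0],"jaw":0.65},{"dp":[0,0,-0.008],"rotation":[0,0,0],"jaw":0.8},{"dp":[0,0,-0.008],"rotation":[0,0,0],"jaw":0.8},{"dp":[0,0,-0.008],"rotation":[0,0,0],"jaw":0.8}]'
python3 -m pendant '[{"dp":[0,0,-0.05],"rotation":[0,0,0],"jaw":0.8},{"dp":[0,0,-0.15],"rotation":[0,0,0],"jaw":0.8},{"dp":[0,0,-0.35],"rotation":[0,0,0],"jaw":0.8},{"dp":[0,0,-0.6],"rotation":[0,0,0],"jaw":0.8},{"dp":[0,0,-0.8],"rotation":[0,0,0],"jaw":0.8},{"dp":[0,0,-0.9],"rotation":[0,0,0],"jaw":0.8},{"dp":[0,0,-0.9],"rotation":[0,0,0],"jaw":0.8}]'
python3 - <<'E'
from h import *
from bench import r,camera
s=r.read_state(); P=O+(.085-.0187)*n; plan(s,P+.11*n,Rt())
c=camera("wrist"); cv2.imwrite("pics/w3.png",c["image"][...,::-1]); np.savez("w3.npz",**c)
p=cloud(c); im=c["image"]
hh=(p-O)@n; m=(im.max(2)<60)&(hh>.088)&(hh<.106)&(np.hypot(p[...,0]-.523,p[...,1]+.112)<.045)
g=p[m]; print(len(g),"grip top",g.mean(0) if len(g) else 0,"pred",O+.098*n, cv2.minAreaRect((g[:,:2]*1000).astype(np.float32)) if len(g) else 0)
a=(np.linalg.inv(c["T"])@[*(O+.098*n),1])[:3]; print("pred px",(c["mtx"]@a/a[2])[:2])
E
```

```text
time: 9.45
ee_pos: [0.5579, -0.0576, 0.0959]
eef_rot: [0.888, 0.458, 0.024, -0.038]
ft_force: [-0.0, 0.1, -0.5]
width: 0.0691
grip_force: 0.0
time: 10.32
ee_pos: [0.5573, -0.0697, 0.2312]
eef_rot: [0.888, 0.458, 0.024, -0.037]
ft_force: [-0.1, -0.1, 0.1]
width: 0.0696
grip_force: 0.0
t 10.32 pos [ 0.5573 -0.0697  0.2312] dp [-0.41  -0.003  0.052] rot [-0.0002 -0.0005  0.0002] deg 0.2 w 0.0696 g 0.0 F [-0.1 -0.1  0.1]
474 grip top [ 0.52963424 -0.10075323  0.13929754] pred [ 0.52207399 -0.11198411  0.14066481] ((529.0248413085938, -102.0521469116211), (35.53232955932617, 12.323684692382812), 54.9962158203125)
pred px [323.40748508 264.10823864]
```

View pics/w3.png

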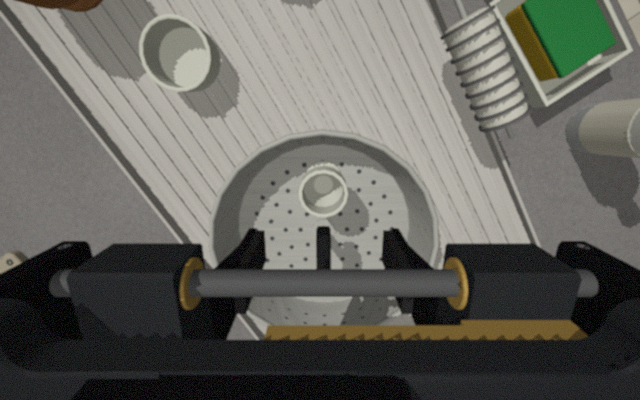

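Wrist view: the cup stands upright on the floor at (324,192), and the bar is at (323,245), where predicted, with yaw about 55°. I'll grip it slightly toward the cup, near the combined balance point.

```bash
python3 -m pendant '[{"dp":[-0.2,0,0],"rotation":[0,0,0.001],"jaw":0.8},{"dp":[-0.36,0,0.05],"rotation":[0,0,0.001],"jaw":0.75},{"dp":[-0.36,0,0.2],"rotation":[0,0,0.001],"jaw":0.7},{"dp":[-0.36,0,0.4],"rotation":[0,0,0.001],"jaw":0.6},{"dp":[-0.36,0,0.6],"rotation":[0,0,0.001],"jaw":0.6},{"dp":[-0.36,0,0.72],"rotation":[0,0,0.001],"jaw":0.6},{"dp":[-0.36,0,0.78],"rotation":[0,0,0.001],"jaw":0.6},{"dp":[-0.36,0,0.78],"rotation":[0,0,0.001],"jaw":0.6}]'
python3 - <<'E'
from h import *
from bench import r,camera
s=r.read_state(); P=O+(.085-.0187)*n+.007*X; plan(s,P,Rt())
c=camera("scene"); cv2.imwrite("pics/s4.png",cv2.resize(c["image"][120:320,120:380],(780,600))[...,::-1])
E
```

```text
time: 11.38
ee_pos: [0.5263, -0.1033, 0.1096]
eef_rot: [0.889, 0.455, 0.023, -0.038]
ft_force: [0.2, -0.4, 0.4]
width: 0.0525
grip_force: 0.0
t 11.38 pos [ 0.5263 -0.1033  0.1096] dp [-0.001  0.002 -0.   ] rot [-0.0005 -0.0002 -0.0009] deg 0.4 w 0.0525 g 0.0 F [ 0.2 -0.4  0.4]
```

View pics/s4.png

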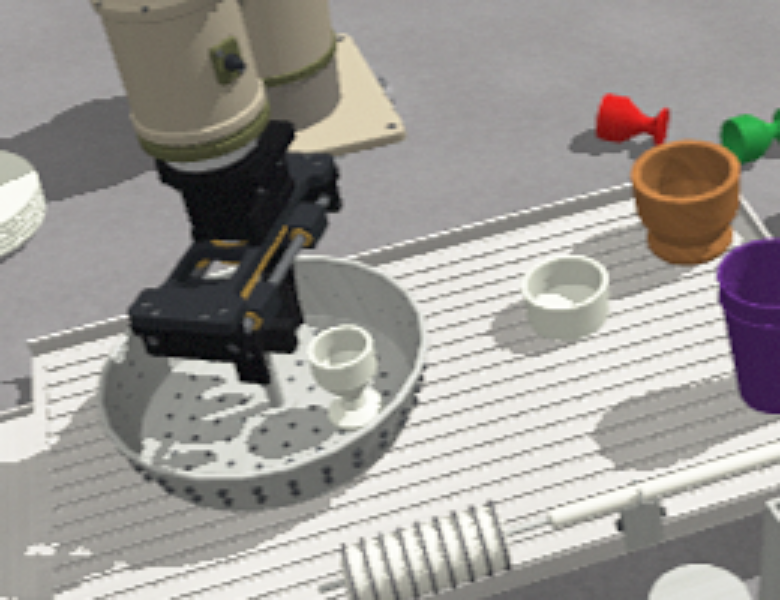

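The fingers straddle the bar, and the egg cup stands free at crop (345,375). I'll close.

```bash
python3 -m pendant '[{"dp":[0,0,0],"rotation":[0,0,0],"jaw":0.45},{"dp":[0,0,0],"rotation":[0,0,0],"jaw":0.3},{"dp":[0,0,0],"rotation":[0,0,0],"jaw":0.2},{"dp":[0,0,0],"rotation":[0,0,0],"jaw":0.1},{"dp":[0,0,0],"rotation":[0,0,0],"jaw":0.05},{"dp":[0,0,0],"rotation":[0,0,0],"jaw":0.05},{"dp":[0,0,0],"rotation":[0,0,0],"jaw":0.05},{"dp":[0,0,0],"rotation":[0,0,0],"jaw":0.05}]' 55
```

```text
time: 12.42
ee_pos: [0.5266, -0.1031, 0.1097]
eef_rot: [0.889, 0.455, 0.023, -0.038]
ft_force: [0.2, -0.1, -1.2]
width: 0.0135
grip_force: 55.0
```

```bash
python3 -m pendant '[{"dp":[0,0,-0.02],"rotation":[0,0,0],"jaw":0.05},{"dp":[0,0,-0.06],"rotation":[0,0,0],"jaw":0.05},{"dp":[0,0,-0.12],"rotation":[0,0,0],"jaw":0.05},{"dp":[0,0,-0.2],"rotation":[0,0,0],"jaw":0.05},{"dp":[0,0,-0.29],"rotation":[0,0,0],"jaw":0.05},{"dp":[0,0,-0.38],"rotation":[0,0,0],"jaw":0.05},{"dp":[0,0,-0.47],"rotation":[0,0,0],"jaw":0.05},{"dp":[0,0,-0.56],"rotation":[0,0,0],"jaw":0.05}]'
python3 -m pendant '[{"dp":[0,0,-0.08],"rotation":[0,0,0],"jaw":0.05},{"dp":[0,0,-0.16],"rotation":[0,0,0],"jaw":0.05},{"dp":[0,0,-0.24],"rotation":[0,0,0],"jaw":0.05},{"dp":[0,0,-0.3],"rotation":[0,0,0],"jaw":0.05},{"dp":[0,0,-0.35],"rotation":[0,0,0],"jaw":0.05},{"dp":[0,0,-0.38],"rotation":[0,0,0],"jaw":0.05},{"dp":[0,0,-0.39],"rotation":[0,0,0],"jaw":0.05},{"dp":[0,0,-0.39],"rotation":[0,0,0],"jaw":0.05}]'
python3 - <<'E'
from h import *
from bench import r
s=r.read_state(); plan(s,s["ee_pos"],Rt([0,0,1],np.deg2rad(54.8)))
E
```

```text
time: 13.42
ee_pos: [0.5259, -0.1106, 0.1944]
eef_rot: [0.889, 0.455, 0.023, -0.038]
ft_force: [-0.5, -0.6, -4.0]
width: 0.0136
grip_force: 54.9
time: 14.42
ee_pos: [0.5254, -0.1156, 0.2515]
eef_rot: [0.889, 0.455, 0.023, -0.038]
ft_force: [0.1, 0.1, -4.9]
width: 0.0136
grip_force: 54.9
t 14.43 pos [ 0.5254 -0.1156  0.2515] dp [0. 0. 0.] rot [-0.0073 -0.0121 -0.0017] deg 5.1 w 0.0136 g 54.9 F [ 0.1  0.1 -4.9]
```

```bash
python3 -m pendant '[{"dp":[0,0,0],"rotation":[-0.0006,-0.001,0],"jaw":0.05},{"dp":[0,0,0],"rotation":[-0.0017,-0.0028,0],"jaw":0.05},{"dp":[0,0,0],"rotation":[-0.003,-0.005,0],"jaw":0.05},{"dp":[0,0,0],"rotation":[-0.0044,-0.0073,0],"jaw":0.05},{"dp":[0,0,0],"rotation":[-0.0057,-0.0094,0],"jaw":0.05},{"dp":[0,0,0],"rotation":[-0.0067,-0.0111,0],"jaw":0.05},{"dp":[0,0,0],"rotation":[-0.0073,-0.0121,0],"jaw":0.05},{"dp":[0,0,0],"rotation":[-0.0073,-0.0121,0],"jaw":0.05}]'
cat > lv.py <<'E'
from h import *
from bench import r,camera
s=r.read_state(); plan(s,s["ee_pos"],Rt([0,0,1],np.deg2rad(54.8)))
R=Ro.from_quat(s["eef_rot"]).as_matrix(); g=s["ee_pos"]-R[:,2]*.0187-.007*R[:,0]; a=-R[:,2]; Oc=g-.085*a
print("pred origin",Oc,"above rib",((Oc-[*Oc[:2],rib(*Oc[:2])])@n))
for nm in("top","scene"):
    c=camera(nm); p=cloud(c); q=p-Oc; h=q@a; rad=np.linalg.norm(q-h[...,None]*a,axis=-1)
    for lab,m in(("rim",(h>.055)&(h<.075)&(rad>.108)&(rad<.132)),("floor",(h>.006)&(h<.024)&(rad<.085)&(rad>.02)),("cuprim",(h>.07)&(h<.09)&(rad>.035)&(rad<.09))):
        P=p[m]
        if len(P)>30:
            k,e=plane(P); print(nm,lab,len(P),"slope",k[:2].round(4),"sd",e.round(4),"h",h[m].mean().round(4),circ(P[:,:2])[:2])
    if nm=="scene": cv2.imwrite("pics/lv.png",c["image"][...,::-1])
E
python3 lv.py
```

```text
time: 15.42
ee_pos: [0.5255, -0.1155, 0.2516]
eef_rot: [0.89, 0.456, 0.0, -0.0]
ft_force: [0.6, -0.7, -4.6]
width: 0.0134
grip_force: 54.9
t 15.43 pos [ 0.5255 -0.1155  0.2516] dp [0. 0. 0.] rot [-0.     -0.     -0.0016] deg 0.6 w 0.0134 g 54.9 F [ 0.6 -0.7 -4.6]
pred origin [ 0.52137832 -0.12115513  0.18533689] above rib 0.14329717106284948
top rim 1150 slope [-0.0028 -0.    ] sd 0.001 h 0.0593 (array([ 0.51824134, -0.12004453]), np.float64(0.11784988442827264))
top floor 2242 slope [0.0001 0.0005] sd 0.001 h 0.0115 (array([ 0.52162547, -0.12211296]), np.float64(0.07216263081110713))
top cuprim 189 slope [-0.0112  0.0027] sd 0.0009 h 0.0748 (array([ 0.5550893 , -0.06865769]), np.float64(0.021525162033295835))
scene rim 786 slope [-0.0014  0.0001] sd 0.0009 h 0.0595 (array([ 0.5231911 , -0.12366487]), np.float64(0.11769511339420993))
scene floor 1712 slope [0.0018 0.0001] sd 0.0009 h 0.0126 (array([ 0.51274418, -0.12495228]), np.float64(0.05586557351294412))
scene cuprim 180 slope [-0.0027 -0.0206] sd 0.001 h 0.0746 (array([ 0.5589249 , -0.07196451]), np.float64(0.021872413670556118))
```

View pics/lv.png

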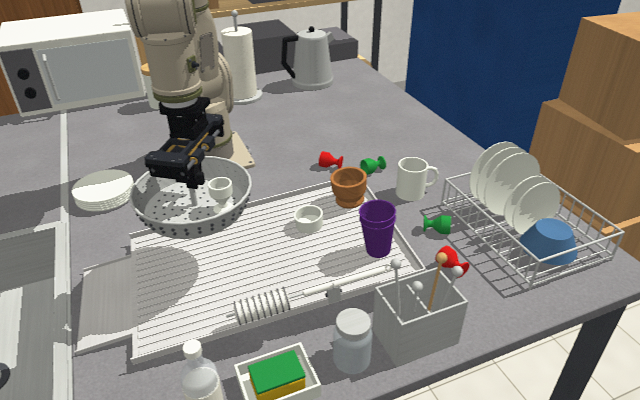

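The colander hangs level at (192,193): rim and floor slopes are below 0.003 rad, and the feet are about 0.14 m above the ribs. The cup stands upright in it at (221,190), and the bystanders haven't moved. I'll let it settle briefly and hand in.

```bash
python3 -m pendant '[{"dp":[0,0,0],"rotation":[0,0,0],"jaw":0.05},{"dp":[0,0,0],"rotation":[0,0,0],"jaw":0.05},{"dp":[0,0,0],"rotation":[0,0,0],"jaw":0.05},{"dp":[0,0,0],"rotation":[0,0,0],"jaw":0.05}]' && python3 -c "
from bench import r
print(r.close_job())"
```

```text
time: 16.02
ee_pos: [0.5254, -0.1156, 0.2516]
eef_rot: [0.89, 0.456, 0.0, -0.0]
ft_force: [0.6, 0.2, -4.7]
width: 0.0135
grip_force: 54.9
the job is handed in; nothing more can be done
None
```

I handed the job in at 16 s with the colander held level and still by its grip, about 14 cm above the board, the egg cup upright inside and the other things unmoved; no verdict was returned.

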